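# Tilt the tile-decorating easel to the pointer's angle

## Task

Raise the hinged board of the tabletop easel until it stands at the same slope as the red pointer arm beside it, and leave it standing there. The tile must stay lying on the board against its bottom ledge; leave the pointer as it is set, and do not disturb the bowls and the sponge.

Things in the scene. Friction and masses are not known exactly. Their poses are not given: they have to be found in the camera images.
- board (a joint): angle of the easel's plywood board about its hinge, rad: 0 lying flat on the base (the start), growing as the far edge rises, up to 1.1. The hinge is stiff (friction about 0.9 N m): the board stays where it is left, and raising it takes about 8 N at the handle, square to the board.
- board_hinge (a point): point on the hinge line, at the middle of the board's width, on its underside; the hinge runs along the board's near edge (the robot's side), 24 mm above the table. It turns with the board: x runs up the board from hinge to free edge, y along the hinge, z is square to the board, out of its upper face. The board is 210 mm (x) by 200 mm (y) by 10 mm thick (z 0 to 10 mm). A ledge 12 mm wide and 12 mm proud of the upper face runs along the hinge edge (x 0 to 12 mm).
- board_handle (a point): centre of the handle bar, a black straight bar fixed to the board's upper face near the free edge: 12 mm thick along the board's x, 100 mm long along y, 18 mm deep along z, on a post at each end (76 mm clear between the posts). The centre lies at x 187, y 0, z 42 mm from board_hinge, that is 32 mm above the upper face; 23 mm free below the bar. Axes as board_hinge, turning with the board.
- pointer (a joint): angle of the red pointer arm about the same hinge line, same zero and sense as the board, rad: the slope wanted, 0.40 to 0.70. It is held by light friction and must not be moved.
- pointer_tip (a point): outer end of the red pointer arm, a bar 205 mm long, 5 mm thick, 10 mm deep, which pivots on the hinge line beside the board's left (+y) edge, 15 mm clear of it, in front of an aluminium arc with black ticks (radius 165 mm, up to 64 degrees, 126 to 132 mm left of the board's middle). Its x axis runs along the arm from the hinge outwards.
- tile_center (a point): centre of a loose painted terracotta tile, 100 x 100 x 10 mm, about 200 g, lying on the board with one edge on the ledge; z is square to its face.
- bowl_a_center (a point): centre, half-way up, of a loose terracotta bowl, 90 mm across the rim and 50 mm high; a bystander.
- bowl_b_center (a point): centre, half-way up, of a loose white bowl, 90 mm across the rim and 50 mm high; a bystander.
- sponge_center (a point): centre of a loose yellow and green sponge block, 75 x 50 x 35 mm; a bystander.
Not all that is in view belongs to the job. Leave any pink or yellow look-alike of the part that bears tile_center alone.

How it is judged:
At the end, for the whole second after the job is handed in: The board stands still within 0.09 rad (5 degrees) of the pointer's slope; the tile lies flat on the board (within 0.12 rad) with its lower edge at the ledge (centre 50 to 75 mm up the board from the hinge, no more than 55 mm off the middle) (angle between the x axis of board_hinge and the x axis of pointer_tip, either way round below 0.09 rad and velocity of joint board between -0.03 and 0.03 rad/s and x of tile_center in the frame of board_hinge between 0.05 and 0.075 m and y of tile_center in the frame of board_hinge between -0.055 and 0.055 m and z of tile_center in the frame of board_hinge between 0.008 and 0.022 m and angle between the z axis of tile_center and the z axis of board_hinge, either way round below 0.12 rad); the robot touches nothing.
It fails at once if the pointer is moved from its setting (tip by more than 10 mm) (distance of pointer_tip from where it was at the start of the episode above 0.01 m).
It fails at once if the tile leaves its place on the board (its centre over 120 mm up the board, over 80 mm off the middle, or over 40 mm off the board's underside) (x of tile_center in the frame of board_hinge above 0.12 m or y of tile_center in the frame of board_hinge above 0.08 m or y of tile_center in the frame of board_hinge below -0.08 m or z of tile_center in the frame of board_hinge above 0.04 m).
It fails at once if a bystander is disturbed (bowl_a shifted more than 20 mm) (distance of bowl_a_center from where it was at the start of the episode above 0.02 m).
It fails at once if a bystander is disturbed (bowl_b shifted more than 20 mm) (distance of bowl_b_center from where it was at the start of the episode above 0.02 m).
It fails at once if a bystander is disturbed (sponge shifted more than 20 mm) (distance of sponge_center from where it was at the start of the episode above 0.02 m).
It also fails if it takes over 38 s, if anything falls off the work surface, if the arm or the gripper's body presses on something with over 40 N, if the wrist force passes 120 N, or if a joint passes its speed limit or range.

## Robot

A 6-joint arm with a two-finger parallel gripper is mounted at the origin on the work surface. World frame = base frame: x ahead of the robot, y to its left, z up, the work surface at z = 0. Lengths are in m, angles in rad, forces in N, time in s.
With the tool pointing down it reaches from about 0.275 to 0.85 m from the base axis. Payload 5.2 kg.
Tool frame: the origin (TCP) lies midway between the tips of the shut fingers; the grasp point (between the pads) lies 19 mm behind it; z points along the fingers, y is the line along which they close (so a half turn about z gives the same grasp; the last joint's range is limited). The gripper opens to 85 mm and grips with 20 to 120 N. Pads are 22 mm wide; open, the fingers measure 114 mm over their backs; the gripper's body (76 mm by 85 mm) begins 54 mm behind the grasp point. The pads swing forward as they close: fully open they stand 13 mm farther back than shut.
Start: joints at [0.976, 0.259, 1.535, -0, 1.348, -0.203], TCP at [0.21, 0.508, 0.231] pointing down, gripper open.
Joint ranges: [-3.14, 3.14], [-0.91, 2.08], [0.19, 2.58], [-1.22, 4.36], [0.22, 2.71], [-3.12, 3.12]. Speed limits (rad/s): [2.57, 2.57, 3.14, 3.14, 3.14, 3.14].

## Interface

Orientations are given as a rotation vector (axis times angle).
In Python, from plant import get_obs, read_camera, sign_off, search_frame, mark_of gives the robot as it stands.
- The arm moves only by the tool play_rows, never from a script. Its arguments are lists of equal length, an entry for each row: "travel": the shift along the world's x, y, z in m, a list of three; "rotation": the turn, a rotation vector about the world's x, y, z in degrees, a list of three. In form: {"travel": [[dx, dy, dz], ...], "rotation": [[wx, wy, wz], ...]}. A call has exactly 8 rows; each row shifts and turns the commanded pose from where the row before left it; what a row does not reach is not made up. A row lasts 1/10 s, in which the tool goes at most 50 mm and 8.59 degrees, less where a joint would pass 70% of its speed; a pose out of reach is approached as far as the arm can. A call with a gripper value outside its range is refused whole. "claw" is the finger opening in m, from 0 to 0.0854, set as the call begins (left out, the last holds). The fingers move at their own pace and stop on an object; "squeeze" is the grip in N (left out, the last holds). Time passes only in rows, so rows that do not move let the fingers close, or fill a call up. It gives the time, the measured TCP pose, the force, the opening and the grip force at its end, in the units of the state.
- get_obs(): the state, without advancing time (a new reading comes with each control period).
- read_camera(name): name is "scene" or "top" or "wrist"; returns a dict with "frame" (420x560x3 uint8, red, green, blue), "camera_matrix" (3x3 intrinsics, pixels), "extrinsics" (4x4, takes a point from world to camera coordinates). Camera axes: x right, y down, z forward; pixel columns grow to the right and rows downward; lengths in m; the calibration is good to about 2 mm. A picture is of the moment at which its call begins. There is no depth.
- sign_off(): hands the job in; it is judged then, once.
Trained networks look in a picture, given as the dict that the camera call returned (one of the last four; its "shot" number tells which), for a name from the list of things; names that differ only in an ending like _2 or _b are one class to them, and where a whole thing is asked for, a point or a joint stands for the part that bears it (a point fixed in the world has none). Each returns a list of dicts, best first, with "confidence" (0 to 1); they miss things now and then, are a little off and sometimes report something else, mostly with a low value. They report only what shows in the picture. A call takes as long as a camera call. They do not tell look-alikes from the thing itself.
- search_frame(name, picture): "extent" ([left, top, width, height] in pixels, round what is visible of it).
- mark_of(name, picture): "centre" ([column, row] in pixels: a listed point, or the origin of a listed thing).
The state is a dict: "time": time; "joints": joint angles; "dq": joint speeds; "joint_efforts": joint torques, N m; "eef_pos": TCP position; "tcp_rot": TCP orientation; "force": force on the tool from outside, world axes, zero at the start; "torque": the same for the moment, N m; "grip_width": opening from 0.0 (shut) to 1.0 (fully open); "grip_force": force on a finger pad.
Only numpy, scipy, OpenCV 4.12 (cv2) and the standard library are available. Lean on these libraries where they do the work, as an engineer would, in place of code of your own. Each camera call takes 0.05 s, during which the arm holds its last target. There are 200 camera calls.

## Working session

There is one attempt and no reset: what is moved stays moved. The work goes in short steps, Python scripts to look and compute and a tool call to move; the robot and the scene stay as the last step left them, time stands still between calls to the robot, and variables do not carry over. Pictures are saved under pics/ and viewed, at most 10 in all, crops included, and the job is handed in when it is done.

Besides the shell and the picture viewer there is one more tool, called after "Emit:" as name(argument=value, ...) on one line, values as JSON. play_rows: Moves the arm, as the interface text tells. Its arguments: {"type":"object","properties":{"travel":{"type":"array","items":{"type":"array","items":{"type":"number"}}},"rotation":{"type":"array","items":{"type":"array","items":{"type":"number"}}},"claw":{"type":"number"},"squeeze":{"type":"number"}},"required":["travel","rotation"]}

```bash
mkdir -p pics; cat > h.py <<'E'
import numpy as np, cv2
from plant import *
def save(p,n): cv2.imwrite(f'pics/{n}.png',p['frame'][:,:,::-1])
def onplane(p,uv,z):
    K=np.array(p['camera_matrix']);T=np.array(p['extrinsics']);R=T[:3,:3];c=-R.T@T[:3,3]
    d=R.T@np.linalg.solve(K,[uv[0],uv[1],1]); return c+d*(z-c[2])/d[2]
def proj(p,X):
    K=np.array(p['camera_matrix']);T=np.array(p['extrinsics']);q=K@(T[:3,:3]@np.array(X)+T[:3,3]);return q[:2]/q[2]
def tri(ps,uvs):
    A=[]
    for p,uv in zip(ps,uvs):
        P=np.array(p['camera_matrix'])@np.array(p['extrinsics'])[:3]
        A+= [uv[0]*P[2]-P[0],uv[1]*P[2]-P[1]]
    X=np.linalg.svd(np.array(A))[2][-1];return X[:3]/X[3]
E
python3 - <<'E'
from h import *
np.set_printoptions(precision=3,suppress=True)
ps={n:read_camera(n) for n in('scene','top')}
for n in ps: save(ps[n],n+'0')
for k in ['board_hinge','board_handle','pointer_tip','tile_center','bowl_a_center','bowl_b_center','sponge_center']:
    uv={}
    for n in ps:
        m=mark_of(k,ps[n]); print(k,n,[(np.round(a['centre']),round(a['confidence'],2)) for a in m[:3]])
        if m: uv[n]=m[0]['centre']
    if len(uv)==2: print('   tri',tri([ps['scene'],ps['top']],[uv['scene'],uv['top']]))
print(get_obs())
E
```

```text
board_hinge scene [(array([276., 189.]), 0.78)]
board_hinge top [(array([244., 246.]), 0.58)]
   tri [0.431 0.099 0.022]
board_handle scene [(array([329., 220.]), 0.67)]
board_handle top [(array([248., 168.]), 0.82), (array([338., 267.]), 0.68)]
   tri [0.612 0.087 0.06 ]
pointer_tip scene [(array([370., 171.]), 0.72)]
pointer_tip top [(array([192., 155.]), 0.6)]
   tri [0.621 0.207 0.131]
tile_center scene [(array([410., 262.]), 0.94), (array([274., 146.]), 0.72), (array([298., 190.]), 0.63)]
tile_center top [(array([217., 112.]), 0.97), (array([181., 306.]), 0.92), (array([233., 221.]), 0.63)]
   tri [ 0.778  0.171 -0.005]
bowl_a_center scene [(array([360., 155.]), 0.76)]
bowl_a_center top [(array([144., 224.]), 0.72)]
   tri [0.489 0.345 0.022]
bowl_b_center scene [(array([223., 289.]), 0.75)]
bowl_b_center top [(array([353., 191.]), 0.8)]
   tri [ 0.565 -0.169  0.019]
sponge_center scene [(array([182., 226.]), 0.74)]
sponge_center top [(array([337., 267.]), 0.61), (array([241., 248.]), 0.33), (array([145., 223.]), 0.21)]
   tri [ 0.377 -0.126  0.021]
{'time': 0.8, 'joints': array([ 0.976,  0.259,  1.535, -0.   ,  1.348, -0.203]), 'dq': array([ 0.   ,  0.001, -0.   ,  0.   , -0.002, -0.001]), 'joint_efforts': array([ -0.001, -44.585, -29.088,  -0.   ,   0.001,   0.   ]), 'eef_pos': array([0.21 , 0.508, 0.231]), 'tcp_rot': array([0.611, 3.081, 0.   ]), 'force': array([ 0.083, -0.064,  0.321]), 'torque': array([ 0.022, -0.042, -0.004]), 'grip_force': 0.0, 'grip_width': 0.998081918041501}
```

View pictures.

View pics/scene0.png

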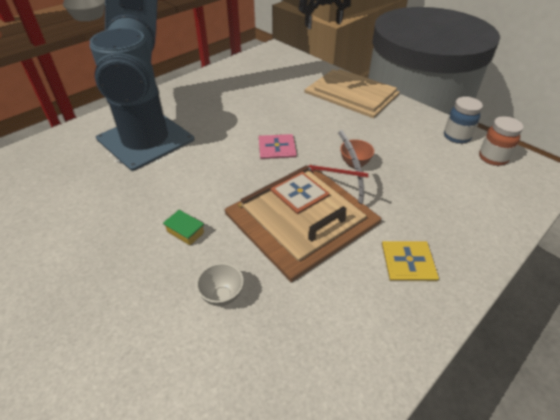

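View pics/top0.png

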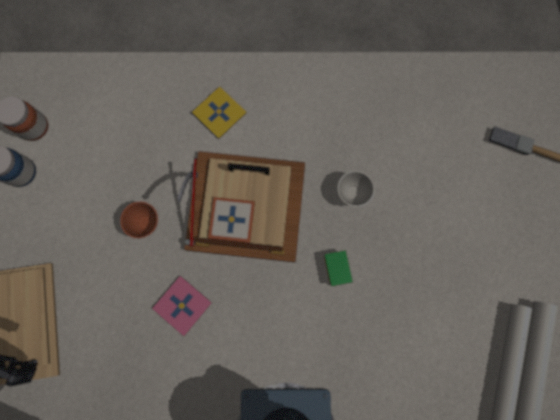

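The scene view shows the easel: handle at (329,220), tile at (298,190), and the red pointer from (308,167) to (368,174). In the top view the handle is at (248,168), the hinge at about (244,246), and the board is yawed about -6°. Pink and yellow tiles are decoys. Next I'll move above the handle.

Emit:
play_rows(travel=[[0.028,-0.03,0.005],[0.028,-0.03,0.005],[0.028,-0.03,0],[0.028,-0.03,0],[0.028,-0.03,0],[0.028,-0.03,0],[0.028,-0.03,0],[0.028,-0.03,0]], rotation=[[0,0,-5.3],[0,0,-5.3],[0,0,-5.3],[0,0,-5.3],[0,0,-5.3],[0,0,-5.3],[0,0,-5.3],[0,0,-5.3]])

```text
time: 1.6
eef_pos: [0.435, 0.267, 0.2416]
tcp_rot: [1.689, 2.648, 0.001]
force: [0.3, 1.5, -1.1]
grip_width: 0.999
grip_force: 0.0
```

Emit:
play_rows(travel=[[0.028,-0.03,0],[0.028,-0.03,0],[0.028,-0.03,0],[0.028,-0.03,0],[0.028,-0.03,0],[0.028,-0.03,0],[0,0,0],[0,0,0]], rotation=[[0,0,-5.3],[0,0,-5.3],[0,0,-5.3],[0,0,-5.3],[0,0,-5.3],[0,0,-5.3],[0,0,0],[0,0,0]], claw=0.05)

```text
time: 2.4
eef_pos: [0.6022, 0.0875, 0.2407]
tcp_rot: [-2.347, -2.087, 0.001]
force: [-0.7, 0.3, 0.4]
grip_width: 0.584
grip_force: 0.0
```

```bash
python3 - <<'E'
from h import *
np.set_printoptions(precision=3,suppress=True)
o=get_obs();print(o['time'],o['eef_pos'],o['tcp_rot'],o['joints'])
ps={n:read_camera(n) for n in('scene','wrist')}
save(ps['wrist'],'w1')
for n in ps: np.savez(f'{n}1.npz',**{k:np.array(v) for k,v in ps[n].items()})
for k in ['board_hinge','board_handle','pointer_tip']:
    m=mark_of(k,ps['wrist']); print(k,[(a['centre'],a['confidence']) for a in m[:2]])
    if m and k=='board_handle': print(onplane(ps['wrist'],m[0]['centre'],.066))
# red pointer mask in scene0/top0
for n in('scene0','top0'):
    im=cv2.imread(f'pics/{n}.png').astype(int);b,g,r=im[...,0],im[...,1],im[...,2]
    M=((r>1.8*g)&(r>1.8*b)&(r>70)).astype(np.uint8)
    c,l,s,ce=cv2.connectedComponentsWithStats(M)
    for i in range(1,c):
        if s[i,4]>40 : print(n,s[i],ce[i])
E
```

```text
2.4 [0.602 0.088 0.241] [-2.347 -2.087  0.001] [-0.039  0.359  1.371  0.     1.412  0.078]
board_hinge []
board_handle [([289.3, 189.8], 0.66)]
[0.611 0.088 0.066]
pointer_tip [([283.2, 46.2], 0.69)]
scene0 [  0   0  15  22 238] [ 5.399 11.454]
scene0 [ 12   0  34  46 600] [30.025 20.933]
scene0 [226   0   5  37  46] [228.065  17.739]
scene0 [231   0   9  53 330] [235.612  25.136]
scene0 [192   6  17  60 605] [200.841  33.952]
scene0 [ 40  53  35  67 722] [57.566 85.355]
scene0 [37 57 20 43 67] [46.045 77.567]
scene0 [ 20  58  39  68 851] [39.637 90.437]
scene0 [310 166  57  10 154] [337.87  170.558]
top0 [189 159   8  88 287] [192.718 204.746]
```

View pics/w1.png

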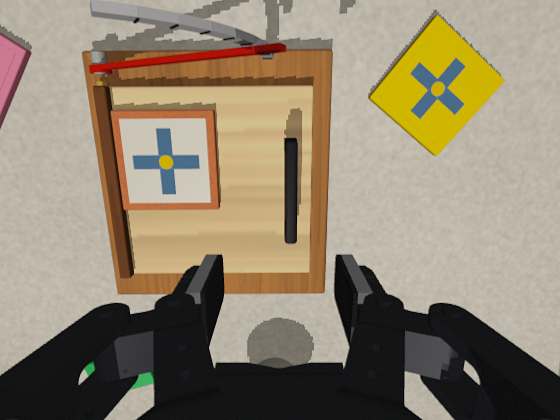

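The wrist view is clear: the bar runs from (291,139) to (291,243), the board's free edge from (313,86) to (309,272), and the pointer from (92,68) to its tip at (285,47). I'll fit a model to these points.

```bash
cat > fit.py <<'E'
from h import *
from scipy.optimize import least_squares
np.set_printoptions(precision=4,suppress=True)
W=np.load('wrist1.npz');S=np.load('scene1.npz');T=read_camera('top')
def model(q):
    hx,hy,yaw,a=q;c,s=np.cos(yaw),np.sin(yaw)
    f=lambda x,y,z:np.array([hx+c*x-s*y,hy+s*x+c*y,.024+z])
    pt=lambda r:f(r*np.cos(a),.1175,r*np.sin(a))
    return [(W,f(.187,.05,.051),(291,139)),(W,f(.187,-.05,.051),(291,243)),(W,f(.21,.1,.01),(313,86)),(W,f(.21,-.1,.01),(309,272)),
     (W,pt(.205),(285,47)),(S,pt(.205),(368,174.5)),(T,pt(.205),(194.5,157.5))]
r=lambda q:np.concatenate([proj(p,X)-uv for p,X,uv in model(q)])
s=least_squares(r,[.43,.1,-.1,.55],x_scale=[.01,.01,.1,.1],loss='soft_l1')
print(s.x,np.degrees(s.x[2:]));print(r(s.x).reshape(-1,2))
hx,hy,yaw,a=s.x;c,sn=np.cos(yaw),np.sin(yaw);print('handle',hx+c*.187,hy+sn*.187)
from scipy.spatial.transform import Rotation as R
o=get_obs();m=R.from_rotvec(o['tcp_rot']).as_matrix();print(m,np.degrees(np.arctan2(m[1,1],m[0,1])))
E
python3 fit.py
```

```text
[ 0.4263  0.1063 -0.111   0.4911] [-6.3619 28.138 ]
[[-0.0698  0.3527]
 [-0.5856  1.1971]
 [ 0.4646 -2.025 ]
 [ 0.4048  0.4117]
 [-0.2005 -0.5018]
 [ 0.0969  0.537 ]
 [ 0.5013  0.1611]]
handle 0.612141494897535 0.08558420528339933
[[ 0.1139  0.9935  0.0003]
 [ 0.9935 -0.1139  0.0001]
 [ 0.0001  0.0003 -1.    ]] -6.54179328433512
```

Emit:
play_rows(travel=[[0.005,-0.001,-0.027],[0.005,-0.001,-0.027],[0,0,-0.027],[0,0,-0.027],[0,0,-0.027],[0,0,-0.027],[0,0,-0.02],[0,0,0]], rotation=[[0,0,0.2],[0,0,0],[0,0,0],[0,0,0],[0,0,0],[0,0,0],[0,0,0],[0,0,0]], claw=0.05)

```text
time: 3.5
eef_pos: [0.6093, 0.0871, 0.0564]
tcp_rot: [-2.338, -2.091, 0.007]
force: [-0.9, -0.0, 0.1]
grip_width: 0.584
grip_force: 0.0
```

```bash
python3 - <<'E'
from h import *
o=get_obs();print(o['time'],o['eef_pos'],o['force'])
p=read_camera('wrist');save(p,'w2')
E
```

```text
3.5 [0.60928976 0.08711418 0.05642495] [-0.91051272 -0.02837495  0.09822405]
```

View pics/w2.png

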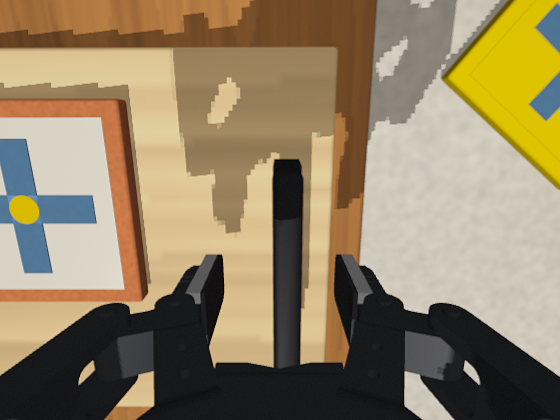

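The bar, at column 288, sits between the fingers, whose midpoint is about 280. A small correction and the last of the descent come first, then I close.

Emit:
play_rows(travel=[[0.003,-0.001,-0.004],[0,0,-0.004],[0,0,0],[0,0,0],[0,0,0],[0,0,0],[0,0,0],[0,0,0]], rotation=[[0,0,0],[0,0,0],[0,0,0],[0,0,0],[0,0,0],[0,0,0],[0,0,0],[0,0,0]], claw=0.0, squeeze=50)

```text
time: 4.35
eef_pos: [0.6124, 0.0858, 0.052]
tcp_rot: [-2.34, -2.091, 0.005]
force: [-9.0, 1.6, 6.1]
grip_width: 0.127
grip_force: 49.8
```

```bash
python3 - <<'E'
from h import *
np.set_printoptions(precision=4,suppress=True)
o=get_obs();print(o['time'],o['eef_pos'],o['force'],o['torque'],o['grip_force'],o['grip_width'])
y=-.111;u=np.array([np.cos(y),np.sin(y),0]);d=o['eef_pos']-[.4263,.1063,.024];r=d@u;h=d[2];print(r,h)
A=.491
P=lambda a:(r*np.cos(a)-h*np.sin(a))*u+np.array([0,0,r*np.sin(a)+h*np.cos(a)])
a=np.linspace(0,A,25);p=np.array([P(x) for x in a]);print(np.diff(p,axis=0));print(np.degrees(A/24)*np.array([np.sin(y),-np.cos(y),0]))
E
```

```text
4.35 [0.6124 0.0858 0.052 ] [-8.997   1.5605  6.1122] [0.1425 1.3026 0.0929] 49.80641305446625 0.12727003058295366
0.1872664950019526 0.027983068089314257
[[-0.0006  0.0001  0.0038]
 [-0.0007  0.0001  0.0038]
 [-0.0008  0.0001  0.0038]
 [-0.0008  0.0001  0.0038]
 [-0.0009  0.0001  0.0038]
 [-0.001   0.0001  0.0037]
 [-0.0011  0.0001  0.0037]
 [-0.0011  0.0001  0.0037]
 [-0.0012  0.0001  0.0037]
 [-0.0013  0.0001  0.0036]
 [-0.0014  0.0002  0.0036]
 [-0.0014  0.0002  0.0036]
 [-0.0015  0.0002  0.0036]
 [-0.0016  0.0002  0.0035]
 [-0.0017  0.0002  0.0035]
 [-0.0017  0.0002  0.0035]
 [-0.0018  0.0002  0.0034]
 [-0.0019  0.0002  0.0034]
 [-0.0019  0.0002  0.0033]
 [-0.002   0.0002  0.0033]
 [-0.0021  0.0002  0.0033]
 [-0.0021  0.0002  0.0032]
 [-0.0022  0.0002  0.0032]
 [-0.0023  0.0003  0.0031]]
[-0.1298 -1.165   0.    ]
```

Emit:
play_rows(travel=[[-0.0006,0.0001,0.0038],[-0.0007,0.0001,0.0038],[-0.0008,0.0001,0.0038],[-0.0008,0.0001,0.0038],[-0.0009,0.0001,0.0038],[-0.001,0.0001,0.0037],[-0.0011,0.0001,0.0037],[-0.0011,0.0001,0.0037]], rotation=[[-0.13,-1.165,0],[-0.13,-1.165,0],[-0.13,-1.165,0],[-0.13,-1.165,0],[-0.13,-1.165,0],[-0.13,-1.165,0],[-0.13,-1.165,0],[-0.13,-1.165,0]])

```text
time: 5.15
eef_pos: [0.606, 0.0865, 0.0807]
tcp_rot: [2.25, 2.01, 0.163]
force: [-4.6, 1.4, -9.0]
grip_width: 0.126
grip_force: 49.2
```

Emit:
play_rows(travel=[[-0.0012,0.0001,0.0037],[-0.0013,0.0001,0.0036],[-0.0014,0.0002,0.0036],[-0.0014,0.0002,0.0036],[-0.0015,0.0002,0.0036],[-0.0016,0.0002,0.0035],[-0.0017,0.0002,0.0035],[-0.0017,0.0002,0.0035]], rotation=[[-0.13,-1.165,0],[-0.13,-1.165,0],[-0.13,-1.165,0],[-0.13,-1.165,0],[-0.13,-1.165,0],[-0.13,-1.165,0],[-0.13,-1.165,0],[-0.13,-1.165,0]])

```text
time: 5.95
eef_pos: [0.5944, 0.0877, 0.1093]
tcp_rot: [2.149, 1.92, 0.316]
force: [-5.5, 1.1, -8.9]
grip_width: 0.131
grip_force: 49.2
```

Emit:
play_rows(travel=[[-0.0018,0.0002,0.0034],[-0.0019,0.0002,0.0034],[-0.0019,0.0002,0.0033],[-0.002,0.0002,0.0033],[-0.0021,0.0002,0.0033],[-0.0021,0.0002,0.0032],[-0.0022,0.0002,0.0032],[-0.0023,0.0003,0.0031]], rotation=[[-0.13,-1.165,0],[-0.13,-1.165,0],[-0.13,-1.165,0],[-0.13,-1.165,0],[-0.13,-1.165,0],[-0.13,-1.165,0],[-0.13,-1.165,0],[-0.13,-1.165,0]])

```text
time: 6.75
eef_pos: [0.5785, 0.0895, 0.1356]
tcp_rot: [2.044, 1.826, 0.457]
force: [-3.4, 2.0, -9.8]
grip_width: 0.128
grip_force: 49.3
```

```bash
python3 - <<'E'
from h import *
from scipy.spatial.transform import Rotation as R
np.set_printoptions(precision=4,suppress=True)
o=get_obs();print(o['time'],o['eef_pos'],o['force'],o['torque'],o['grip_force'])
z=R.from_rotvec(o['tcp_rot']).as_matrix()[:,2];y=-.111;u=np.array([np.cos(y),np.sin(y),0])
print('tool tilt',np.arctan2(z@u,-z[2]))
d=o['eef_pos']-[.4263,.1063,.024];print('arc',np.arctan2(d[2],d@u)-np.arctan2(.028,.1873),np.hypot(d[2],d@u),np.hypot(.028,.1873))
p=read_camera('scene');save(p,'s2');cv2.imwrite('pics/s2c.png',cv2.resize(p['frame'][110:290,200:440,::-1],None,fx=3,fy=3))
E
```

```text
6.75 [0.5785 0.0895 0.1356] [-3.4458  1.9552 -9.8157] [0.4558 1.9519 0.1884] 49.31594431400299
tool tilt 0.49004278156140413
arc 0.4815723405393834 0.18950055029868365 0.18938133487754277
```

View pics/s2c.png

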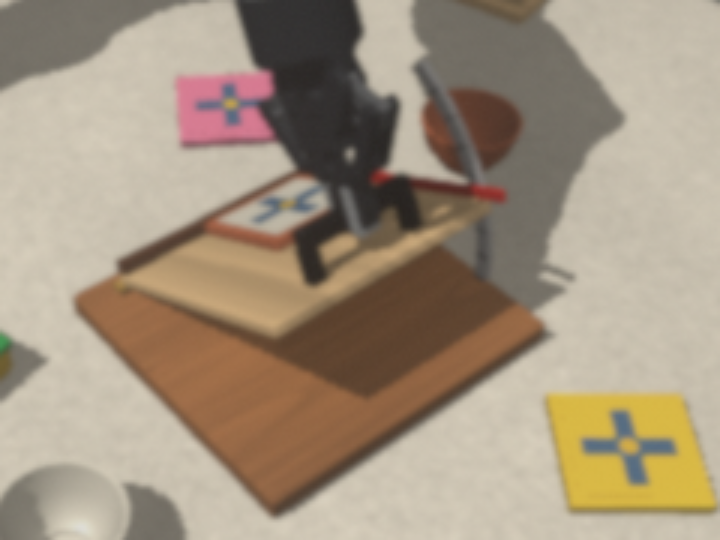

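The board sits level with the pointer and the tile is on the ledge. I'll release and back out square to the board.

Emit:
play_rows(travel=[[0,0,0],[0,0,0],[0,0,0],[0,0,0],[0,0,0],[0,0,0],[0,0,0],[0,0,0]], rotation=[[0,0,0],[0,0,0],[0,0,0],[0,0,0],[0,0,0],[0,0,0],[0,0,0],[0,0,0]], claw=0.045)

```text
time: 7.6
eef_pos: [0.5799, 0.0892, 0.1361]
tcp_rot: [2.043, 1.825, 0.458]
force: [-0.2, 0.6, -0.9]
grip_width: 0.528
grip_force: 0.0
```

Emit:
play_rows(travel=[[-0.0047,0.0005,0.0088],[-0.007,0.0008,0.0132],[-0.0094,0.001,0.0176],[-0.0094,0.001,0.0176],[-0.0094,0.001,0.0176],[-0.0094,0.001,0.0176],[-0.0094,0.001,0.0176],[0,0,0]], rotation=[[0,0,0],[0,0,0],[0,0,0],[0,0,0],[0,0,0],[0,0,0],[0,0,0],[0,0,0]])

```text
time: 8.4
eef_pos: [0.5217, 0.0959, 0.2497]
tcp_rot: [2.039, 1.822, 0.464]
force: [-0.0, -0.5, -0.0]
grip_width: 0.527
grip_force: 0.0
```

```bash
python3 - <<'E'
from h import *
np.set_printoptions(precision=1,suppress=True)
o=get_obs();print(o['time'],o['eef_pos'],o['force'])
p=read_camera('scene');w=read_camera('wrist')
hx,hy,yaw=.4263,.1063,-.111;c,s=np.cos(yaw),np.sin(yaw)
def f(x,y,z,a):
    X=x*np.cos(a)-z*np.sin(a);Z=x*np.sin(a)+z*np.cos(a);return np.array([hx+c*X-s*y,hy+s*X+c*y,.024+Z])
im=p['frame'][:,:,::-1].copy()
q=(cv2.resize(im[110:290,200:440],None,fx=3,fy=3))
for a,col in((.45,(255,0,0)),(.49,(0,255,0)),(.53,(0,0,255))):
    pts=[(proj(p,f(.21,y,.01,a))-[200,110]+.5)*3 for y in(-.1,.1)]
    cv2.line(q,*[tuple(int(v) for v in t) for t in pts],col,1)
cv2.imwrite('pics/s3.png',q)
E
```

```text
8.4 [0.5 0.1 0.2] [-0.  -0.5 -0. ]
```

View pics/s3.png

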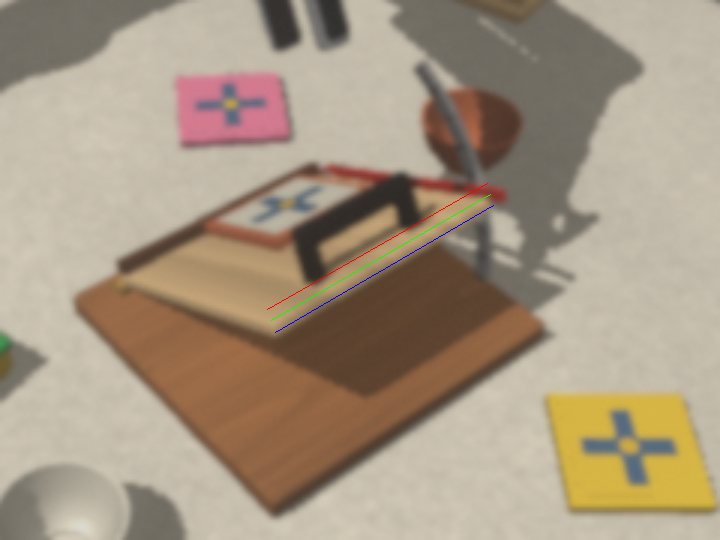

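The board's upper edge matches the projected line for about 0.48 rad. The tile is on the ledge and the gripper is clear.

```bash
python3 -c "
from plant import *
print(sign_off())"
```

```text
the job is handed in; nothing more can be done
None
```

The board stands at about 0.48 rad against the pointer's measured 0.49 rad, with the tile on its ledge and the gripper clear; the job is handed in, but no verdict was returned.

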